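Load the spoon steriliser

TASK

Load the cutlery steriliser with the white soup spoon: pull its safety knob up to the stop, then slide the flush lid fully open by pressing down on it, and put the spoon into the well. Then slide the lid fully shut again and push the knob fully home. The lid must never be open while the knob is down, and leave the other things on the counter where they are.

Things in the scene. Friction and masses are not known exactly. Their poses are not given: they have to be found in the camera images.
- steriliser: fixed white box, 236 (x) by 350 (y) by 68 mm tall; origin under its centre; +x points away from the robot, +y to its left (turned up to 13 degrees). The strip nearest the robot carries the knob; behind it a channel for the lid, x -44 to 106, y -163 to 163 mm: its -y half is over the well, its +y half a solid deck 58 mm high. Walls and rails are 68 mm high.
- lid (a joint): slide of the lid in m: 0 shut (over the well), 0.156 fully open at its stop (lid moved to the steriliser's +y); starts within 0.01 of shut. About 2 N of friction, stays where it is left.
- lid_mid (a point): centre of the lid's top face, moving with it: flat grey plate 148 (x) by 170 (y) by 8 mm, flush with the rails, with nothing to hold: press down on it with the fingertips and drag. It is sprung: gives up to 4 mm downward at 2.5 N per mm (10 N in all), then is firm. The point is given at the unpressed height, 68 mm above the counter. Axes as the steriliser's.
- knob (a joint): travel of the safety knob in m: 0 pushed home (lamp can run), 0.018 pulled straight up to its stop (lamp off). About 4 N of friction, stays where it is left. Starts at 0.
- knob_top (a point): centre of the knob's top, moving with it: black upright round knob, head 26 mm in diameter and 22 mm tall on a thinner stem. Pushed home, the head spans 83 to 105 mm above the counter, its underside 15 mm above the box's top; a flat steel collar 40 mm wide and 3 mm thick lies round the stem.
- well (a point): centre of the floor of the well, 10 mm above the counter; the well is 140 mm (x) by 158 mm (y), open at the top when the lid is open; the lid's underside is 50 mm above its floor (46 mm when pressed). Axes are those of the steriliser.
- spoon_grip (a point): grip point of the loose white melamine soup spoon (about 45 g, 107 mm long, 37 mm high): on its handle, 25 mm above its underside. The cup (44 mm wide, 20 mm deep, flat foot) is centred 45 mm along +x; the handle, 14 wide (y) and 7 mm thick, rises gently away from the cup and ends 40 mm along -x. It stands on the counter, z up, handle roughly towards the robot (up to 57 degrees off).
- mortar: grey stone mortar, 150 mm wide and 95 mm tall, with a stone pestle standing in it (to 180 mm high); origin under its centre; a bystander
- bowl_a: empty white ceramic bowl, 136 mm wide, 60 mm tall, origin under its centre; a bystander
- bowl_b: another bowl exactly like bowl_a, nearer the robot; a bystander
- ladle: stainless steel ladle lying on the counter, cup 80 mm wide and 34 mm tall, handle 220 mm long, pointing to the robot's right; origin under the cup; a bystander
- saucer: small white saucer, 90 mm wide, 22 mm tall, origin under its centre; a bystander; it lies on one side of the steriliser and the spoon on the other, either way round
Not all that is in view belongs to the job. What is meant by the part that bears spoon_grip is not pink, and is the smaller of those in its own colour.

How it is judged:
By the outcome, as a careful person would: the job done as asked, in the order asked, and still so for the second after the job is handed in, with the robot touching nothing.
It also fails if it takes over 72 s, if anything falls off the work surface, if the arm or the gripper's body presses on something with over 40 N, if the wrist force passes 120 N, or if a joint passes its speed limit or range.

ROBOT

A 6-joint arm with a two-finger parallel gripper is mounted at the origin on the work surface. World frame = base frame: x ahead of the robot, y to its left, z up, the work surface at z = 0. Lengths are in m, angles in rad, forces in N, time in s.
With the tool pointing down it reaches from about 0.25 to 0.725 m from the base axis. Payload 9.7 kg.
Tool frame: the origin (TCP) lies where the fingers leave the gripper's body, on its centre line; the fingertips stand 73 mm ahead of it and the grasp point (between the pads) lies 54 mm ahead of it; z points along the fingers, y is the direction in which the jaws open and shut (so a half turn about z gives the same grasp; the last joint's range is limited). The gripper opens to 85 mm and grips with 20 to 120 N. Pads are 22 mm wide; open, the fingers measure 114 mm over their backs; the gripper's body (76 mm by 85 mm) begins 54 mm behind the grasp point. The pads swing forward as they close: fully open they stand 13 mm farther back than shut.
Start: joints at [1.143, 0.087, 0.176, 1.66, 0, 1.571], TCP at [0.228, 0.5, 0.304] pointing down, gripper open.
Joint ranges: [-3.13, 3.13], [-0.85, 1.81], [-1.15, 1.24], [-2.2, 2.28], [-1.44, 1.52], [-3.14, 3.14]. Speed limits (rad/s): [2.22, 2.22, 2.57, 3.14, 3.14, 3.14].

INTERFACE

Orientations are given as a 3x3 rotation matrix whose columns are the frame's x, y, z axes.
In Python, from station import bot gives the robot as it stands. Calls block until the motion is done:
- bot.reach(position, orientation): joint-space move of the TCP to a pose.
- bot.line_to(position, ori=None, feed=0.15): straight line of the TCP; ori=None keeps the orientation; feed is the mean speed in m/s.
- bot.movej(angles): joint-space move.
- bot.set_gripper(opening, strength=None): finger opening in m; strength is the grip in N (None keeps the last); returns when the fingers have stopped.
- bot.dwell(seconds).
- bot.solve_ik(position, orientation): joint angles nearest the present ones, or None.
- bot.grab_frame(name): name is "side" or "top"; returns a dict with "img" (384x512x3 uint8, red, green, blue), "fx", "fy", "cx", "cy" (pixels), "R" (3x3) and "t" (3): a world point X has camera coordinates R X + t. Camera axes: x right, y down, z forward; pixel columns grow to the right and rows downward; lengths in m; the calibration is good to about 2 mm. A picture is of the moment at which its call begins. There is no depth.
A pose or a line that the arm cannot do raises bot.Unreachable and nothing moves.
- bot.finish_job(): hands the job in, once; it reports no verdict.
Readings, each from a call of its own:
- bot.read_time_s(): time.
- bot.read_joint_pos(): joint angles.
- bot.read_joint_velocities(): joint speeds.
- bot.read_effort(): joint torques, N m.
- bot.read_position(): TCP position.
- bot.read_orientation(): TCP orientation.
- bot.read_contact_force(): force on the tool from outside, world axes, zero at the start.
- bot.read_wrist_torque(): the same for the moment, N m.
- bot.read_opening(): finger opening in m.
Only numpy, scipy, OpenCV 4.12 (cv2) and the standard library are available. Lean on these libraries where they do the work, as an engineer would, in place of code of your own. Each camera call takes 0.05 s, during which the arm holds its last target. There are 200 camera calls.

## Working session

There is one attempt and no reset: what is moved stays moved. The work goes in short steps, each a Python script; the robot and the scene stay as the last script left them, time stands still between calls to the robot, and variables do not carry over. Pictures are saved under pics/ and viewed, about 8 in all and at most 12, crops included, and the job is handed in when it is done.

```bash
mkdir -p pics; ls
python3 - <<'E'
from station import bot
import cv2,pickle
for n in("top","side"):
    f=bot.grab_frame(n); pickle.dump(f,open(f"pics/{n}0.pkl","wb"))
    cv2.imwrite(f"pics/{n}0.png",cv2.resize(f["img"][:,:,::-1],None,fx=1.5,fy=1.5,interpolation=cv2.INTER_CUBIC))
    print(n,f["fx"],f["cx"],f["cy"],(-f["R"].T@f["t"]).round(3),f["R"].round(3).tolist())
E
```

```text
pics
top 361.1550397571668 258.5341544572023 196.2420523108679 [ 0.322 -0.003  1.165] [[-0.073, -0.997, 0.002], [-0.975, 0.071, -0.21], [0.21, -0.018, -0.978]]
side 436.8672436672311 258.13653176102093 189.996938103803 [ 0.    -0.982  0.864] [[0.872, -0.489, 0.001], [-0.279, -0.5, -0.82], [0.402, 0.715, -0.573]]
```

View pics/top0.png

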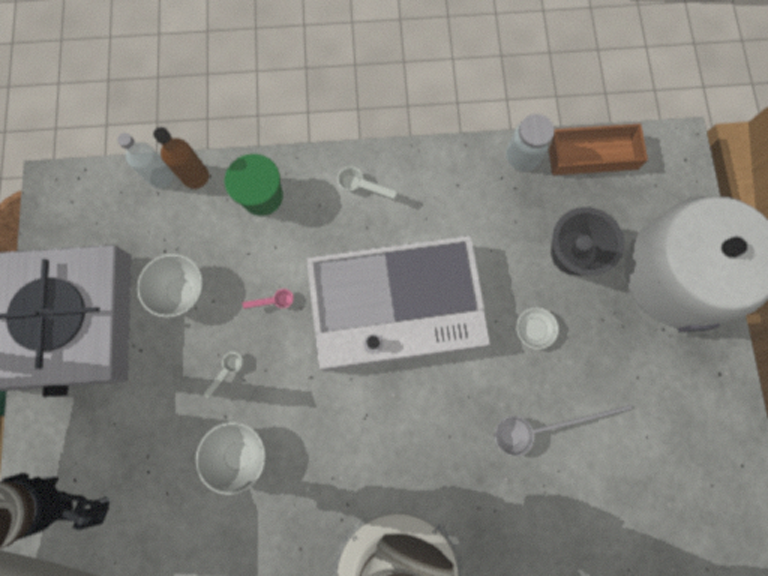

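View pics/side0.png

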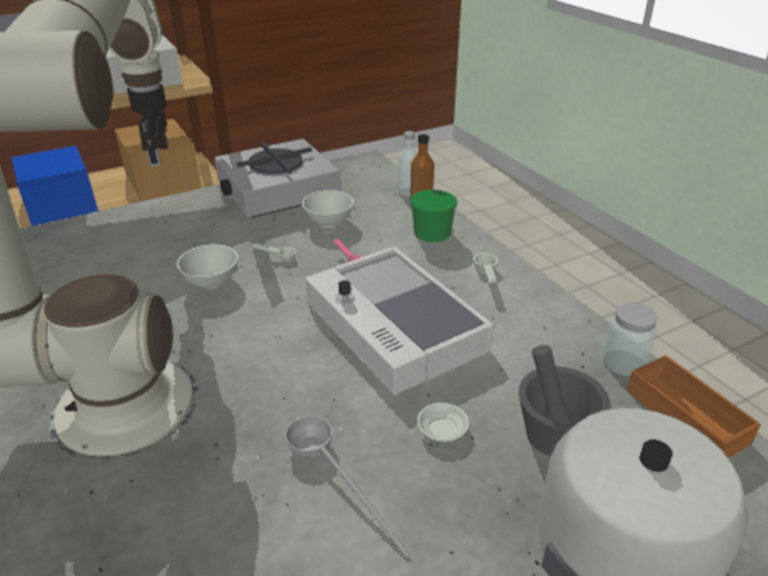

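Spoon candidates in the top view (1.5× pixels): near white (232,362), far white (350,180) and pink (284,299). The near white looks smaller, so I'll confirm it in a crop.

```bash
cat > h.py <<'E'
import numpy as np,cv2,pickle
def proj(f,X):
    c=np.asarray(X,float)@f["R"].T+f["t"]; return np.c_[f["fx"]*c[...,0]/c[...,2]+f["cx"],f["fy"]*c[...,1]/c[...,2]+f["cy"]]
def ray(f,u,v,z):
    d=f["R"].T@np.array([(u-f["cx"])/f["fx"],(v-f["cy"])/f["fy"],1]); c=-f["R"].T@f["t"]
    return c+d*(z-c[2])/d[2]
def crop(f,u0,v0,w,h,s):
    return cv2.resize(f["img"][v0:v0+h,u0:u0+w,::-1],None,fx=s,fy=s,interpolation=cv2.INTER_CUBIC)
E
python3 - <<'E'
from h import *
t=pickle.load(open("pics/top0.pkl","rb"))
a=crop(t,120,220,64,56,6); b=crop(t,215,100,64,56,6)
c=crop(t,200,155,130,93,5)
cv2.imwrite("pics/sp.png",np.hstack([a,b])); cv2.imwrite("pics/st.png",c)
E
```

```text
(no output)
```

View pics/sp.png

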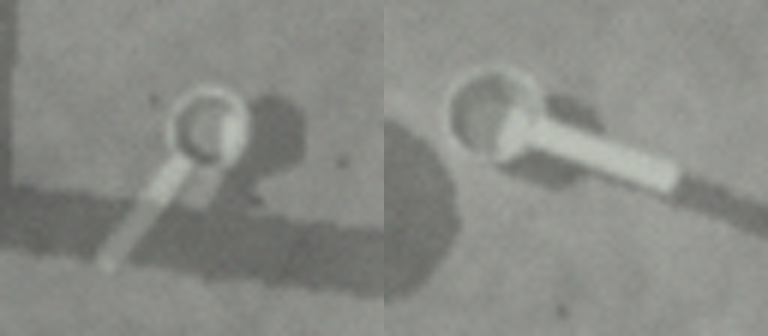

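View pics/st.png

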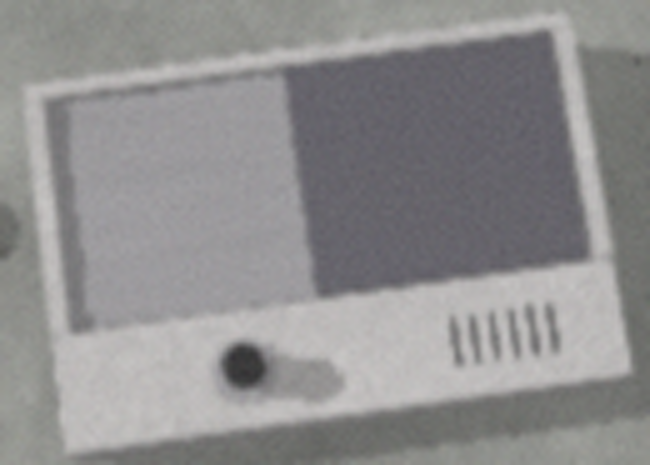

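```bash
cat > m.py <<'E'
from h import *
from scipy.optimize import least_squares
t=pickle.load(open("pics/top0.pkl","rb")); s=pickle.load(open("pics/side0.pkl","rb"))
C=np.array([[.118,.175],[.118,-.175],[-.118,-.175],[-.118,.175]])
pt=(np.array([[25,90],[570,12],[632,372],[68,453]])+.5)/5-.5+[200,155]
ps=(np.array([[395,249],[490,323],[396,366],[307,279]])+.5)/1.5-.5
def W(p,xy,z): 
    c,q=np.cos(p[2]),np.sin(p[2]); xy=np.asarray(xy,float).reshape(-1,2)
    return np.c_[xy@np.array([[c,q],[-q,c]])+p[:2],np.full(len(xy),z)]
def r(p,which="ts"): 
    X=W(p,C,.068); return np.r_[(proj(t,X)-pt).ravel(),(proj(s,X)-ps).ravel()]
o=least_squares(r,[.45,0,0],loss="soft_l1"); P=o.x
if __name__=="__main__":
    print("ster",P.round(4),np.degrees(P[2]).round(2)); print(o.fun.reshape(-1,2).round(1).tolist())
    L=lambda X:(np.array([[np.cos(P[2]),np.sin(P[2])],[-np.sin(P[2]),np.cos(P[2])]])@(X[:2]-P[:2])).round(4)
    T=lambda x,y:(200+(x+.5)/5-.5,155+(y+.5)/5-.5)
    k=ray(t,*T(243,366),.105); print("knob",k,L(k)); k2=ray(s,344.5/1.5,285/1.5,.1); print("knob side",k2,L(k2))
    for e in((287,68),(316,297)): print("seam",L(ray(t,*T(*e),.068)))
    S=lambda x,y:(120+(x+.5)/6-.5,220+(y+.5)/6-.5)
    cu=ray(t,*S(209,127),.02); he=ray(t,*S(107,264),.035); d=(cu-he)[:2]
    print("cup",cu,"end",he,np.hypot(*d),np.degrees(np.arctan2(d[1],d[0])))
    cs=ray(s,287/1.5,255/1.5,.02); hs=ray(s,255/1.5,248/1.5,.035); print("side",cs,hs)
    for n,x,y,z in(("bowlA",170,286,.06),("bowlB",231,458,.06),("mortar",588,240,.095),("far spoon",350,180,.02),("pink",284,299,.02)): print(n,ray(t,x/1.5,y/1.5,z).round(3))
E
python3 m.py
```

```text
ster [ 0.5457 -0.0405  0.0723] 4.14
[[-0.5, -1.6], [-0.2, -1.2], [1.0, -0.1], [-0.2, 0.4], [-0.4, -1.9], [2.9, 1.0], [-1.2, 2.3], [-2.2, -0.9]]
knob [0.45665328 0.0153663  0.105     ] [-0.0848  0.0621]
knob side [0.46068491 0.01471439 0.1       ] [-0.0808  0.0612]
seam [0.1032 0.0087]
seam [-0.0443  0.0121]
cup [0.44791416 0.3148842  0.02      ] end [0.37996098 0.36368234 0.035     ] 0.08365938562810483 -35.682659244910745
side [0.44389453 0.29980591 0.02      ] [0.38084372 0.34387737 0.035     ]
bowlA [0.61 0.43 0.06]
bowlB [0.254 0.307 0.06 ]
mortar [ 0.636 -0.443  0.095]
far spoon [0.838 0.043 0.02 ]
pink [0.574 0.201 0.02 ]
```

```bash
python3 -c "
from h import *
s=pickle.load(open('pics/side0.pkl','rb')); cv2.imwrite('pics/sc.png',crop(s,160,150,175,115,4.5))"
```

```text
(no output)
```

View pics/sc.png

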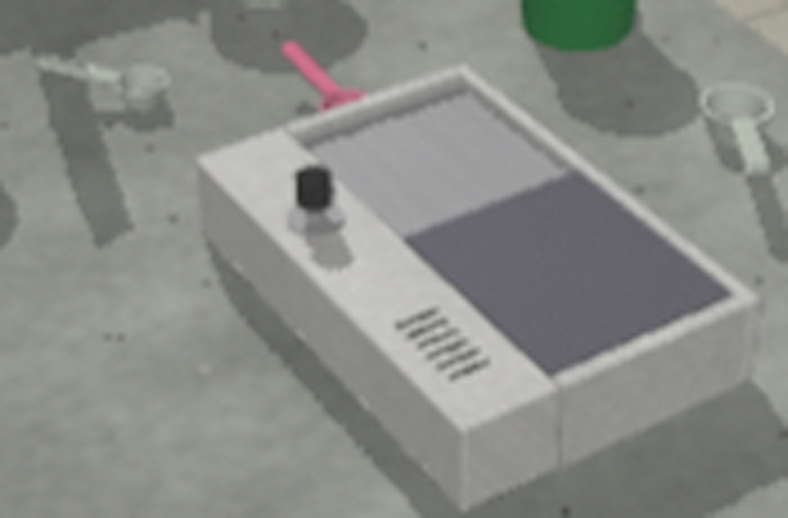

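```bash
python3 - <<'E'
import re
x=open('m.py').read()
x=x.replace("ps=(np.array([[395,249],[490,323],[396,366],[307,279]])+.5)/1.5-.5","Q=lambda a:(np.array(a)+.5)/4.5-.5+[160,150]\nps=Q([[463,67],[755,297],[463,432],[200,158]])")
x=x.replace("ray(s,344.5/1.5,285/1.5,.1)","ray(s,*Q((314,177)),.105)")
x=x.replace("ray(s,287/1.5,255/1.5,.02)","ray(s,*Q((147,80)),.02)").replace("ray(s,255/1.5,248/1.5,.035)","ray(s,*Q((42,64)),.035)")
x=x.replace("for e in((287","for e in((408,237),(572,172)): print('seam s',L(ray(s,*Q(e),.068)))\n    for e in((287")
open('m.py','w').write(x)
E
python3 m.py
```

```text
ster [ 0.5449 -0.0399  0.07  ] 4.01
[[-0.6, -1.4], [-0.2, -0.8], [0.8, 0.3], [-0.5, 0.5], [0.1, -0.6], [1.6, 0.6], [-0.4, 0.5], [-2.0, 0.1]]
knob [0.45665328 0.0153663  0.105     ] [-0.0841  0.0613]
knob side [0.45942037 0.01365048 0.105     ] [-0.0815  0.0594]
seam s [-0.0384  0.0094]
seam s [0.1011 0.011 ]
seam [0.104  0.0083]
seam [-0.0436  0.0114]
cup [0.44791416 0.3148842  0.02      ] end [0.37996098 0.36368234 0.035     ] 0.08365938562810483 -35.682659244910745
side [0.45365313 0.31472401 0.02      ] [0.38106863 0.3555843  0.035     ]
bowlA [0.61 0.43 0.06]
bowlB [0.254 0.307 0.06 ]
mortar [ 0.636 -0.443  0.095]
far spoon [0.838 0.043 0.02 ]
pink [0.574 0.201 0.02 ]
```

```bash
cat > r.py <<'E'
import numpy as np
from station import bot
from m import P,W
YAW=P[2]
def ori(a):  # jaws' axis at world angle a; choose the half turn nearest the present joints
    y=np.array([np.cos(a),np.sin(a),0.]); z=np.array([0,0,-1.]); return np.c_[np.cross(y,z),y,z]
def best(p,a):
    q0=bot.read_joint_pos(); c=[]
    for k in(0,np.pi):
        q=bot.solve_ik(p,ori(a+k))
        if q is not None: c.append((np.abs(np.array(q)-q0).max(),k))
    return ori(a+min(c)[1])
def loc(x,y,z): return W(P,[x,y],z)[0]
def st(m): print(m,"t",round(bot.read_time_s(),1),"p",np.round(bot.read_position(),4),"F",np.round(bot.read_contact_force(),1),"w",round(bot.read_opening(),4),flush=True)
E
python3 - <<'E'
from r import *
K=np.array([.458,.0145])
bot.set_gripper(.055)
p=np.r_[K,.23]; R=best(p,YAW+np.pi/2); bot.reach(p,R); st("above")
bot.line_to(np.r_[K,.148],feed=.1); st("down")
bot.set_gripper(.0,40); st("grip")
E
```

```text
above t 2.5 p [0.4581 0.015  0.2301] F [ 0.5 -0.5 -1. ] w 0.0549
down t 3.4 p [0.4583 0.0145 0.1487] F [-0.2 -0.6  1.1] w 0.0552
grip t 3.8 p [0.4582 0.0156 0.149 ] F [-1.2  9.2  4.1] w 0.0249
```

Run:
```python
from r import *
p=np.array(bot.read_position()); p0=p.copy()
for dz in(.01,.016,.018,.020,.022):
    bot.line_to(p0+[0,0,dz],feed=.05); st(dz)
    if bot.read_contact_force()[2]<-18: break
f=bot.grab_frame("side"); import cv2; from h import crop
cv2.imwrite("pics/k1.png",crop(f,200,140,80,80,7))
```

```text
0.01 t 4.2 p [0.4583 0.0158 0.1596] F [-1.6  4.6  4.5] w 0.0249
0.016 t 4.5 p [0.4583 0.0158 0.1653] F [-1.4  6.3  3.3] w 0.0247
0.018 t 4.7 p [0.4583 0.0158 0.1669] F [-0.8  5.2  1.7] w 0.0249
0.02 t 5.0 p [0.4583 0.0158 0.1672] F [  5.7   5.5 -13. ] w 0.0243
0.022 t 5.2 p [0.4582 0.0158 0.1674] F [ 11.    6.4 -28.5] w 0.0246
```

View pics/k1.png

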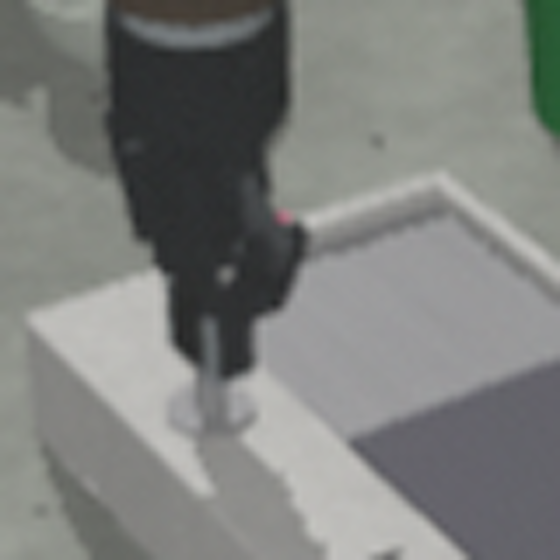

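Knob is at its stop: it rose 18.3 mm, the force then climbed, and the stem shows at (210,370). Next I'll release it and open the lid.

```bash
cat >> r.py <<'E'
def press(x,y,F=11,z0=.143):
    bot.line_to(loc(x,y,z0),feed=.1); b=bot.read_contact_force()[2]
    z=z0
    while z>.134:
        z-=.001; bot.line_to(loc(x,y,z),feed=.03)
        if bot.read_contact_force()[2]-b>F: break
    st("pressed z=%.3f"%z); return z
E
python3 - <<'E'
from r import *
p=np.array(bot.read_position())
bot.line_to([.4583,.0158,.1672]); bot.set_gripper(.055); bot.line_to([.4583,.0158,.26],feed=.25)
bot.set_gripper(0)
bot.reach(loc(.035,-.075,.2),best(loc(.035,-.075,.2),YAW+np.pi/2)); st("over")
z=press(.035,-.075)
for y in(-.03,.03,.08): bot.line_to(loc(.035,y,z),feed=.08); st(y)
f=bot.grab_frame("top"); import cv2; from h import crop
cv2.imwrite("pics/l1.png",crop(f,200,145,130,105,5))
E
```

```text
over t 7.8 p [ 0.5846 -0.1117  0.2004] F [-0.5 -0.1  0.1] w -0.0004
pressed z=0.135 t 10.5 p [ 0.5851 -0.1123  0.1366] F [-4.7  0.3 14. ] w -0.0
-0.03 t 11.2 p [ 0.582  -0.067   0.1365] F [-4.5  1.2 13.4] w 0.0002
0.03 t 12.1 p [ 0.5778 -0.0071  0.1365] F [-4.   1.4 12.6] w 0.0001Traceback (most recent call last):
  File "<stdin>", line 7, in <module>
station.Unreachable: the arm cannot follow that straight line within its joint ranges
```

Run:
```python
from r import *
print(np.round(bot.read_joint_pos(),3)); R=bot.read_orientation()
for y in(.05,.06,.07,.08): 
    for d in (0,.05,-.02):
        q=bot.solve_ik(loc(.035-d,y,.135),R); print(y,d,None if q is None else np.round(q,2))
f=bot.grab_frame("top"); import cv2; from h import crop
cv2.imwrite("pics/l1.png",crop(f,200,145,130,105,5))
```

```text
[-1.300e-02  1.520e-01 -7.500e-02  1.342e+00  1.000e-03  3.059e+00]
0.05 0 [ 0.02  0.15 -0.08  1.34  0.    3.09]
0.05 0.05 [ 0.02  0.03 -0.21  1.33  0.    3.09]
0.05 -0.02 [ 0.02  0.2  -0.03  1.34  0.    3.09]
0.06 0 [ 0.04  0.15 -0.08  1.34  0.    3.11]
0.06 0.05 [ 0.04  0.03 -0.21  1.33  0.    3.11]
0.06 -0.02 [ 0.04  0.2  -0.03  1.34  0.    3.11]
0.07 0 [ 0.06  0.15 -0.08  1.34  0.    3.13]
0.07 0.05 [ 0.05  0.03 -0.21  1.33  0.    3.13]
0.07 -0.02 [ 0.06  0.2  -0.03  1.34  0.    3.13]
0.08 0 [ 0.07  0.15 -0.08  1.34  0.   -3.14]
0.08 0.05 [ 0.07  0.03 -0.21  1.33  0.   -3.14]
0.08 -0.02 [ 0.07  0.2  -0.03  1.34  0.   -3.14]
```

View pics/l1.png

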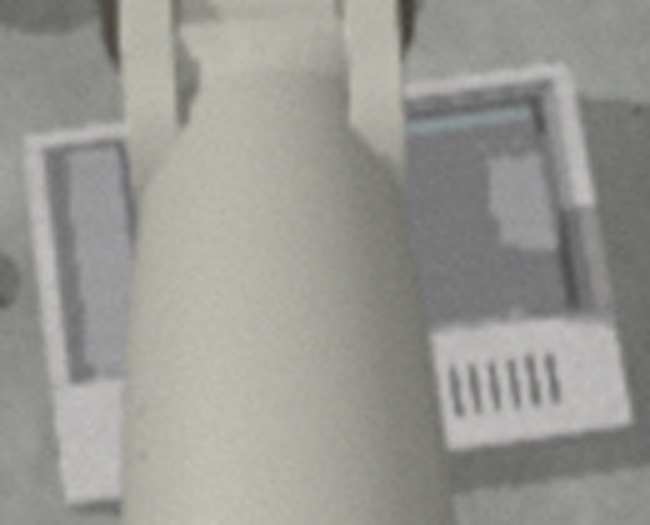

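The picture shows the well open on the right and the lid following the fingertips about 105 mm. Only joint 6's range stopped it, so I'll re-press with the jaws turned 90°.

Run:
```python
from r import *
bot.line_to(loc(.035,.03,.155),feed=.15)
p=loc(.035,.03,.155); bot.reach(p,best(p,YAW)); print(np.round(bot.read_joint_pos(),2))
z=press(.035,.03,z0=.139)
for y in(.06,.08,.09): bot.line_to(loc(.035,y,z),feed=.08); st(y)
bot.line_to(loc(.035,.09,.2),feed=.25)
p=np.array([.38,.25,.24]); bot.reach(p,best(p,YAW)); st("away")
f=bot.grab_frame("top"); import cv2,pickle; from h import crop
pickle.dump(f,open("pics/top1.pkl","wb"))
cv2.imwrite("pics/l2.png",crop(f,200,145,130,105,5))
```

```text
[-0.01  0.15 -0.05  1.38  0.    1.49]
pressed z=0.134 t 15.4 p [ 0.578  -0.0075  0.1364] F [-3.3  0.8 19.1] w 0.0
0.06 t 15.9 p [0.5759 0.023  0.1364] F [-4.1  2.5 17.9] w 0.0001
0.08 t 16.3 p [0.5748 0.0424 0.1364] F [-2.5 -0.9 17.5] w -0.0001
0.09 t 16.6 p [0.5744 0.0518 0.1364] F [ 0.4 -4.6 16.5] w -0.0002
away t 18.1 p [0.3804 0.2496 0.2394] F [-0.2 -0.4 -0.2] w 0.0002
```

View pics/l2.png

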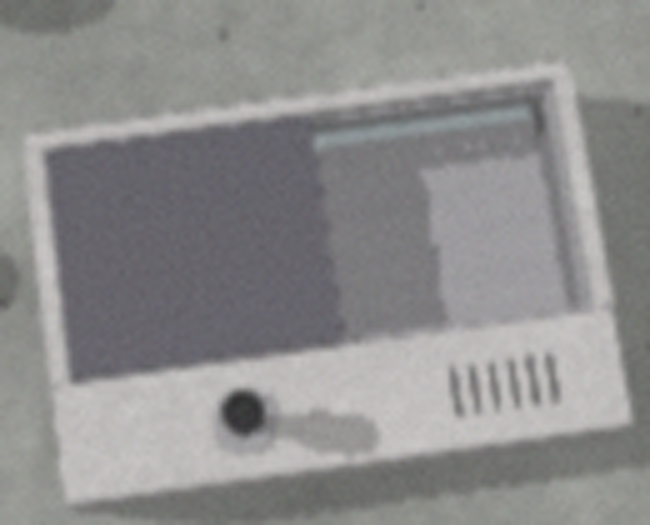

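Lid is fully open against the +y wall (left edge at (47,150)–(70,380)) and the well is clear. Next is the spoon.

Run:
```python
from r import *
ys=np.radians(-34); g=np.array([.4127,.340])
for k in(0,np.pi):
    print(k,[None if q is None else np.round(q,2) for q in(bot.solve_ik(np.r_[g,.079],ori(ys+np.pi/2+k)),bot.solve_ik(loc(.031,-.07,.089),ori(YAW+k)))])
bot.set_gripper(.045)
p=np.r_[g,.16]; R=best(p,ys+np.pi/2); bot.reach(p,R)
bot.line_to(np.r_[g,.080],feed=.1); st("down")
bot.set_gripper(0,25); st("grip")
bot.line_to(np.r_[g,.1],feed=.05); st("up")
import cv2; from h import crop
f=bot.grab_frame("side"); cv2.imwrite("pics/s1.png",crop(f,150,120,80,70,8))
```

```text
0 [array([ 0.69,  0.08, -0.27,  1.22,  0.  ,  1.28]), array([-0.18,  0.21, -0.11,  1.26,  0.  ,  1.32])]
3.141592653589793 [array([ 0.69,  0.08, -0.27,  1.22,  0.  , -1.86]), array([-0.18,  0.21, -0.11,  1.26,  0.  , -1.82])]
down t 20.4 p [0.413  0.3402 0.0807] F [-0.5 -0.8  1.1] w 0.0448
grip t 20.8 p [0.4129 0.3402 0.0805] F [0.6 0.5 2.6] w 0.0133
up t 21.3 p [0.4128 0.3401 0.1002] F [ 0.5 -0.9 -1.4] w 0.0132
```

View pics/s1.png

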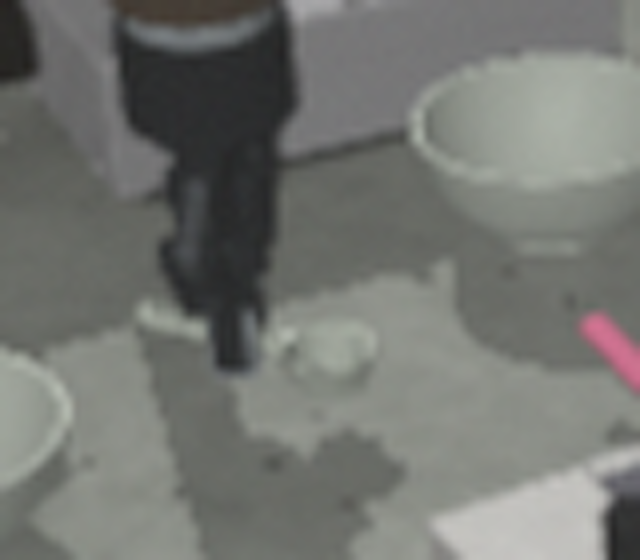

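The spoon is held level on its handle (grip at (235,350), cup at (330,350)). Moving it to the well.

Run:
```python
from r import *
p=np.array(bot.read_position()); bot.line_to([*p[:2],.23],feed=.2)
y=-.07; p=loc(.029,y,.23)
bot.reach(p,best(p,YAW)); print(np.round(bot.read_joint_pos(),2)); st("over")
bot.line_to(loc(.029,y,.12),feed=.15); st("in")
bot.line_to(loc(.029,y,.0915),feed=.06); st("low")
bot.set_gripper(.035); st("rel")
bot.line_to(loc(.029,y,.2),feed=.2); bot.set_gripper(0)
p=loc(.035,.14,.2); bot.reach(p,best(p,YAW)); st("aside")
import cv2; from h import crop
f=bot.grab_frame("top"); cv2.imwrite("pics/w1.png",crop(f,200,145,130,105,5))
```

```text
[-0.18  0.16  0.12  1.52  0.    1.32]
over t 23.9 p [ 0.5788 -0.1067  0.23  ] F [-0.2 -0.2 -0.2] w 0.0132
in t 24.8 p [ 0.5792 -0.1076  0.121 ] F [ 0.3 -0.5  0.3] w 0.0134
low t 25.4 p [ 0.5786 -0.1077  0.0911] F [ 1.   0.1 -0.7] w 0.0134
rel t 25.7 p [ 0.5788 -0.1077  0.0916] F [ 1.  -0.2  0.4] w 0.0347
aside t 27.7 p [0.5701 0.1015 0.2   ] F [ 0.4 -0.  -0.2] w 0.0003
```

View pics/w1.png

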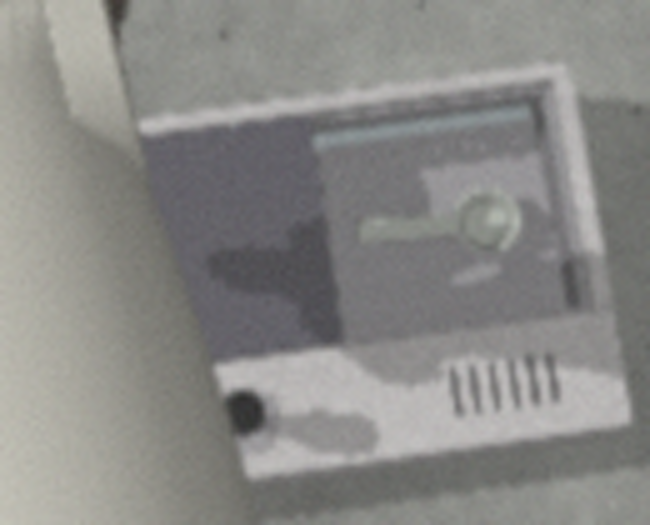

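Spoon is lying in the well (cup (488,222), handle end (365,230)). Closing the lid now.

Run:
```python
from r import *
p=loc(.035,.085,.16); bot.reach(p,best(p,YAW))
z=press(.035,.085,z0=.139,F=14)
for y in(.0,-.06,-.085,-.1): bot.line_to(loc(.035,y,z),feed=.1); st(y)
bot.line_to(loc(.035,-.1,.2),feed=.25)
p=np.array([.38,.25,.24]); bot.reach(p,best(p,YAW)); st("away")
import cv2,pickle; from h import crop
f=bot.grab_frame("top"); cv2.imwrite("pics/c1.png",crop(f,200,145,130,105,5))
```

```text
pressed z=0.134 t 29.8 p [0.5742 0.0475 0.1364] F [-4.1 -1.5 18.3] w -0.0002
0.0 t 30.8 p [ 0.5802 -0.0378  0.1364] F [-4.5 -2.4 17.6] w -0.0003
-0.06 t 31.5 p [ 0.5844 -0.0978  0.1364] F [-3.1 -2.1 17.7] w -0.0002
-0.085 t 31.9 p [ 0.5865 -0.1221  0.1365] F [-0.6  1.2 15.9] w 0.0
-0.1 t 32.2 p [ 0.5877 -0.1368  0.1364] F [-0.9  3.1 16.3] w -0.0001
away t 34.2 p [0.3805 0.2496 0.2398] F [-0.4  0.   0.4] w 0.0002
```

View pics/c1.png

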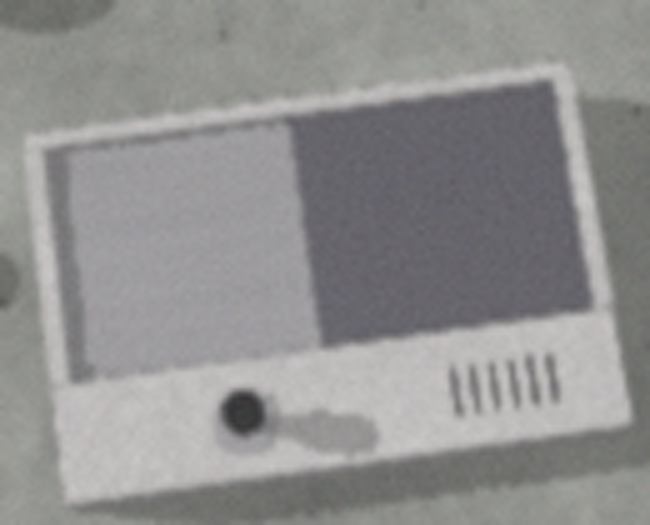

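Lid is shut: the seam is at (291,115)–(322,347), about 3 mm past where it started, and the drag force reversed at the stop. Next is the knob, pushing at (0.4583, 0.0158).

Run:
```python
from r import *
K=[.4583,.0158]; p=np.r_[K,.21]; bot.reach(p,best(p,YAW)); st("over")
bot.line_to([*K,.19],feed=.06); st(.19)
bot.line_to([*K,.18],feed=.05); st(.18)
z=.18
while z>.170:
    z-=.001; bot.line_to([*K,z],feed=.03)
    if bot.read_contact_force()[2]>26: break
st(z)
bot.line_to([*K,.25],feed=.2); p=np.array([.30,.2,.3]); bot.reach(p,best(p,YAW)); st("away")
import cv2,pickle; from h import crop
f=bot.grab_frame("side"); cv2.imwrite("pics/e.png",crop(f,150,140,190,125,4.2))
f=bot.grab_frame("top"); pickle.dump(f,open("pics/top9.pkl","wb"))
t=pickle.load(open("pics/top0.pkl","rb")); d=cv2.absdiff(cv2.GaussianBlur(f["img"],(5,5),0),cv2.GaussianBlur(t["img"],(5,5),0)).max(2)>35
n,_,s,_=cv2.connectedComponentsWithStats(d.astype(np.uint8)); print(s[1:][s[1:,4]>8])
```

```text
over t 35.3 p [0.4583 0.0162 0.2101] F [ 0.1 -0.2  0.5] w -0.0003
0.19 t 35.8 p [0.4579 0.0161 0.1895] F [-0.9  0.4  0.1] w -0.0001
0.18 t 36.1 p [0.4581 0.0157 0.1796] F [-1.1  0.4  1.1] w -0.0003
0.174 t 37.6 p [0.4585 0.0158 0.1773] F [-10.1  -1.5  28.7] w -0.0001
away t 39.1 p [0.3004 0.1997 0.2993] F [ 0.6 -0.6 -1. ] w 0.0001
[[  66  251  107  133 7038]
 [ 120  252   60   70 1785]
 [ 163  263   20   33  293]
 [   0  289  116   93 3674]
 [ 344  293   10    7   51]
 [ 173  328   21   18   83]
 [ 244  338   44   17  391]
 [ 253  355   36   29  435]
 [   0  367   24   17  329]
 [ 297  372    5    6   15]
 [ 250  374   12    6   51]
 [ 223  377    8    7   37]
 [ 292  380   12    4   38]]
```

View pics/e.png

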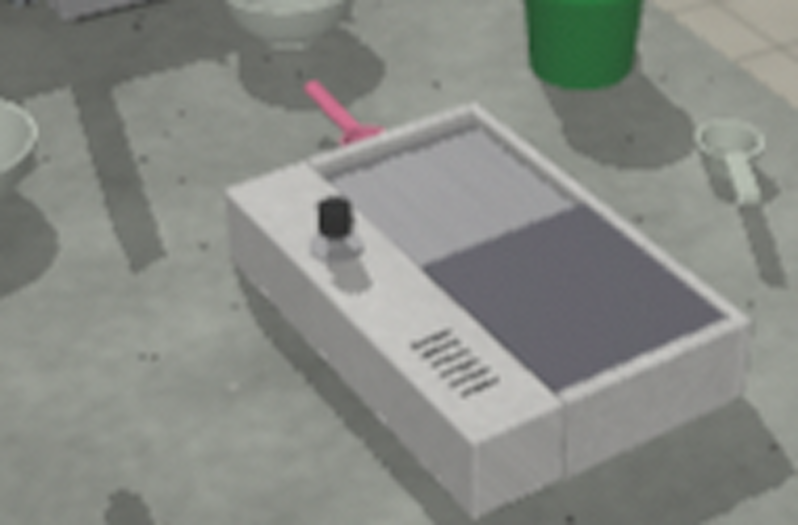

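Side view shows the knob home (334,215), the lid flush and shut, and the near white spoon gone from the counter. I'll check knob height numerically against the start picture, check the ladle patch, and hand in.

Run:
```python
from h import *
from station import bot
a,b=(pickle.load(open(f"pics/top{i}.pkl","rb"))["img"] for i in(0,9))
for i in(a,b):
    g=i[215:240,235:262].max(2)<75; v,u=np.nonzero(g); print("knob",u.mean()+235,v.mean()+215,g.sum())
g=lambda i:np.float32(cv2.cvtColor(i,cv2.COLOR_RGB2GRAY))
print("ladle handle shift",cv2.phaseCorrelate(g(a)[265:300,355:425],g(b)[265:300,355:425]))
print("saucer",cv2.phaseCorrelate(g(a)[200:240,335:385],g(b)[200:240,335:385]))
bot.finish_job()
```

```text
knob 248.675 228.025 40
knob 248.53846153846155 227.94871794871796 39
ladle handle shift ((0.11240548564136077, 0.03557893366107834), 0.6704123307157446)
saucer ((-0.024101028675499236, -0.09765964475194266), 0.9379874520301819)
the job is handed in; nothing more can be done
```

The job is handed in at about 39 s on the robot's clock, with the white soup spoon shut inside the steriliser; no verdict is reported.

**What I did, in the order asked**
- Pulled the knob up 18 mm to its stop.
- Pressed the lid and dragged it fully open. This took two strokes, because joint 6's range cut the first one short.
- Put the smaller white spoon flat in the well, then dragged the lid back until the force reversed at its stop.
- Pushed the knob down until it went firm at 29 N, with the fingertips at about its home height of 105 mm.

**Last checks**
- **Knob:** it is back within 0.2 pixel of its starting position in the top view.
- **Lid:** the pictures show it shut. The seam ended about 3 mm past where it started, and the lid started slightly open.
- **Other things:** the saucer and the ladle's handle have not moved (about 0.1 pixel). Comparing the start and end pictures showed one small change on the ladle's cup. I take it for a reflection, because the arm never went near it.
- **Knob friction:** the force readings while moving the knob did not show its 4 N of friction. I judged its position from travel, its stops and the pictures instead.

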